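# Bring the high spot of a banjo-ukulele rim to the truing pointer

## Task

The maple instrument rim on the truing stand has gone out of round. By its crank knob, turn the rim slowly (no faster than about half a turn a second) until its highest spot, the big outward swell and not the lesser one, stands right at the tip of the fixed pointer, and let go with the rim at rest there.

Things in the scene. Friction and masses are not known exactly. Their poses are not given: they have to be found in the camera images.
- rim: Maple ring, 200 mm across, 12 mm wall, 50 mm high, its top 88 mm over the bench (bar across it 98 mm). Turns freely either way on a vertical spindle; light drag (1 N at the knob) holds it where left. Origin on the spindle axis, 28 mm over the bench; z up; x points to the high spot. Counter-clockwise from x, seen from above: lesser swell (5 mm proud) at 115 degrees, crank knob at -130.
- crank_knob (a point): Middle of the upright black crank knob on the bar across the rim, 65 mm from the spindle axis, 123 mm above the bench. Round, 26 mm in diameter, from 102 to 144 mm above the bench, nothing taller near it; it spins freely on its own upright pin, so fingers holding it need not turn as it is led round.
- high_spot (a point): Peak of the rim's high spot: the larger of two smooth outward swells of the ring, of the same maple, 18 mm proud, about 60 mm long round the rim, as tall as the rim. The point lies on its outermost surface, 118 mm from the spindle axis, 58 mm above the bench.
- pointer_tip (a point): Tip of the stand's fixed steel pointer, a level 12 mm rod with a tapered point, aimed at the spindle axis from a post 172 mm from it (76 mm tall). The tip lies 126 mm from the axis, 58 mm above the bench; the high spot passes it 8 mm away without touching.

How it is judged (in metres and radians):
At the end, for the whole second after the job is handed in: The peak of the high spot is within 22 mm of the pointer's tip, seen from above (within about 10 degrees of turn; they are 8 mm apart at best), and the rim is at rest (under 0.05 rad/s) (horizontal distance between high_spot and pointer_tip below 0.022 m and angular speed of rim below 0.05 rad/s); the robot touches nothing.
It fails at once if the rim is spun fast (over 5 rad/s) (angular speed of rim above 5 rad/s).
It also fails if it takes over 35 s, if anything falls off the work surface, if the arm or the gripper's body presses on something with over 40 N, if the wrist force passes 120 N, or if a joint passes its speed limit or range.

## Robot

A 6-joint arm with a two-finger parallel gripper is mounted at the origin on the work surface. World frame = base frame: x ahead of the robot, y to its left, z up, the work surface at z = 0. Lengths are in mm, angles in rad, forces in N, time in s.
With the tool pointing down it reaches from about 400 to 925 mm from the base axis. Payload 12.5 kg.
Tool frame: the origin (TCP) lies midway between the tips of the shut fingers; the grasp point (between the pads) lies 19 mm behind it; z points along the fingers, y is the line along which they close (so a half turn about z gives the same grasp; the last joint's range is limited). The gripper opens to 95 mm and grips with 3 to 60 N. Pads are 20 mm wide; open, the fingers measure 119 mm over their backs; the gripper's body (75 mm by 180 mm) begins 59 mm behind the grasp point.
Start: joints at [1.19, 0.491, 1.559, -0, 1.092, -0.106], TCP at [169.579, 601.573, 214.661] pointing down, gripper open.
Joint ranges: [-3.1, 3.1], [-0.84, 2.19], [0.05, 2.79], [-1.13, 4.28], [0.06, 2.93], [-2.69, 2.69]. Speed limits (rad/s): [2.22, 2.22, 2.79, 3.14, 3.14, 3.14].

## Interface

Orientations are given as [roll, pitch, yaw] about the fixed x, y, z axes, in that order (R = Rz(yaw) Ry(pitch) Rx(roll)).
In Python, from cell import state, read_camera, camera_info, env gives the robot as it stands.
- The arm moves only by the tool move_arm, never from a script. Its argument "commands" is a list of rows, each a list of 3 entries, a list of its own where there are three numbers: the shift along the world's x, y, z in cm, then the turn, a rotation vector about the world's x, y, z in degrees, then the opening, from 0 (shut) to 1 (fully open). A call has 1 to 10 rows; each row shifts and turns the commanded pose from where the row before left it; what a row does not reach is not made up. A row lasts 1/10 s, in which the tool goes at most 50 mm and 8.59 degrees, less where a joint would pass 70% of its speed; a pose out of reach is approached as far as the arm can. A call with a gripper value outside its range is refused whole. The fingers move at their own pace and stop on an object; the grip force is fixed at half the most. Time passes only in rows, so rows that do not move let the fingers close. It gives the time, the measured TCP pose, the force, the opening and the grip force at its end, in the units of the state.
- state(): the state, without advancing time (a new reading comes with each control period).
- read_camera(name): name is "scene" or "top" or "wrist"; returns the picture (420x560x3 uint8, blue, green, red); there is no depth.
- camera_info(name): a dict with "K" (3x3 intrinsics, pixels), "cam_to_world" (4x4, takes a point from camera to world coordinates). Camera axes: x right, y down, z forward; pixel columns grow to the right and rows downward; lengths in mm; the calibration is good to about 2 mm. A picture is of the moment at which its call begins: read the wrist's pose just before it. camera_info takes no time and is no camera call; for the wrist camera it gives the pose at the moment of the call.
- env.job_done(): hands the job in; it is judged then, once.
The state is a dict: "t": time; "joints": joint angles; "qvel": joint speeds; "tau": joint torques, N m; "eef_pos": TCP position; "tcp_rot": TCP orientation; "ft_force": force on the tool from outside, world axes, zero at the start; "moment": the same for the moment, N m; "opening": opening from 0.0 (shut) to 1.0 (fully open); "grip_force": force on a finger pad.
Only numpy, scipy, OpenCV 4.12 (cv2) and the standard library are available. Lean on these libraries where they do the work, as an engineer would, in place of code of your own. Each camera call takes 0.05 s, during which the arm holds its last target. There are 200 camera calls.

## Working session

There is one attempt and no reset: what is moved stays moved. The work goes in short steps, Python scripts to look and compute and a tool call to move; the robot and the scene stay as the last step left them, time stands still between calls to the robot, and variables do not carry over. Pictures are saved under pics/ and viewed, at most 10 in all, crops included, and the job is handed in when it is done.

Besides the shell and the picture viewer there is one more tool, called after "Request:" by a JSON object that holds its "api" and its "payload". move_arm: Moves the arm, as the interface text tells. Its arguments: {"type":"object","properties":{"commands":{"type":"array"}},"required":["commands"]}

```bash
mkdir -p pics; ls; python3 - <<'E'
from cell import *
import cv2
for n in("top","scene"):
    cv2.imwrite(f"pics/{n}0.png",read_camera(n)); c=camera_info(n); print(n,c["K"],c["cam_to_world"])
s=state();print(s["t"],s["tcp_rot"])
E
```

```text
pics
top [[462.53128512   0.         276.22352956]
 [  0.         462.53128512 205.58902587]
 [  0.           0.           1.        ]] [[ 6.41538645e-03 -9.85139526e-01  1.71636118e-01  4.85292502e+02]
 [-9.99961083e-01 -5.28059344e-03  7.06736719e-03 -6.24206557e-01]
 [-6.05600221e-03 -1.71674778e-01 -9.85135064e-01  7.71048803e+02]
 [ 0.00000000e+00  0.00000000e+00  0.00000000e+00  1.00000000e+00]]
scene [[506.60013995   0.         275.66889257]
 [  0.         506.60013995 206.83894241]
 [  0.           0.           1.        ]] [[ 4.69869581e-01  6.26590418e-01 -6.21777311e-01  1.03895419e+03]
 [ 8.82715758e-01 -3.28766751e-01  3.35745907e-01 -2.30469578e+02]
 [ 5.95546132e-03 -7.06609419e-01 -7.07578731e-01  6.51837086e+02]
 [ 0.00000000e+00  0.00000000e+00  0.00000000e+00  1.00000000e+00]]
0.1 [-3.14058979e+00 -8.04114553e-05  2.86677330e+00]
```

View pics/top0.png

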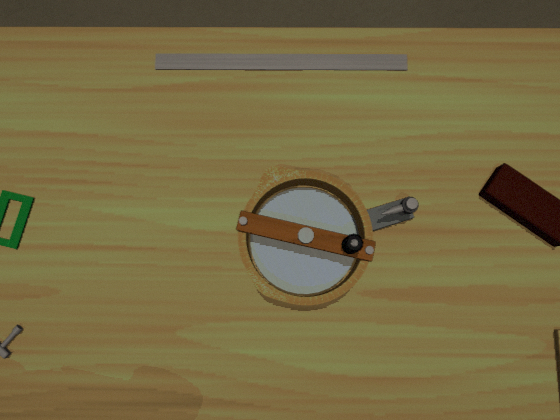

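View pics/scene0.png

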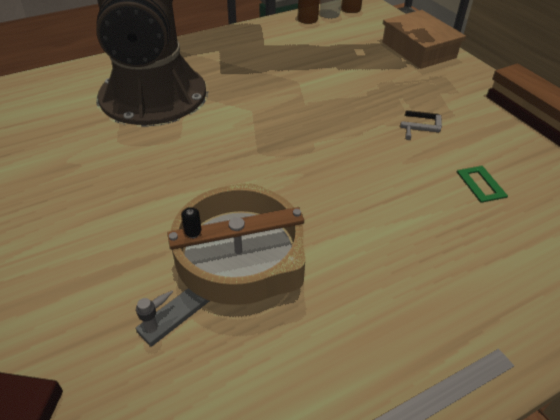

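```bash
cat >h.py <<'E'
from cell import *
import cv2, numpy as np
def ray(n,px,z):
    c=camera_info(n);T=c["cam_to_world"];d=T[:3,:3]@np.linalg.solve(c["K"],[*px,1]);o=T[:3,3]
    return (o+d*(z-o[2])/d[2])[:2]
def px(n,p):
    c=camera_info(n);T=np.linalg.inv(c["cam_to_world"]);q=c["K"]@(T@[*p,1])[:3];return q[:2]/q[2]
def ang(v): return np.degrees(np.arctan2(v[1],v[0]))
E
python3 - <<'E'
from h import *
im=read_camera("top")
c=im[150:320,220:440]; cv2.imwrite("pics/c.png",cv2.resize(c,None,fx=3.5,fy=3.5,interpolation=cv2.INTER_CUBIC))
a=ray("top",(306,235),101);k=ray("top",(352,243),144);p=ray("top",(411,205),76)
for v in (a,k,p):print(v)
print(np.hypot(*(k-a)),ang(k-a),np.hypot(*(p-a)),ang(p-a))
E
```

```text
[558.8623919  -39.38584604]
[543.61104989 -99.18454592]
[ 608.39890791 -200.89638056]
61.712947914443916 -104.30795705584364 168.9364353205593 -72.94882288778689
```

View pics/c.png

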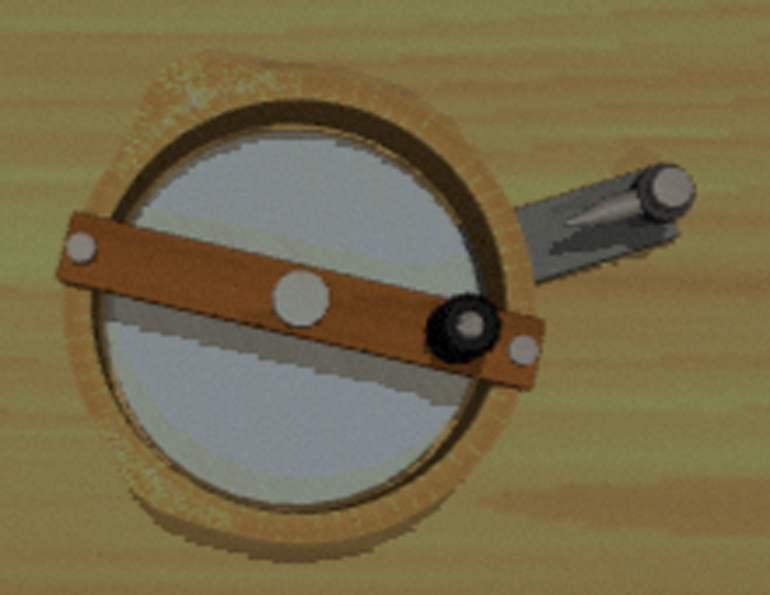

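The crop shows the hub at full-image (305.7, 235.1) and the bar screws at (243.1, 220.9) and (369.4, 249.7). The knob's top pin is at (354.3, 242.6), the post top at (412, 204.9) and the pointer tip at (383.4, 213.4). The big swell is at the upper left and the lesser one at the lower left.

```bash
python3 - <<'E'
from h import *
s1,s2=ray("top",(243.1,220.9),99),ray("top",(369.4,249.7),99)
a=ray("top",(305.7,235.1),100);k=ray("top",(354.3,242.6),144);p=ray("top",(412,204.9),76);t=ray("top",(383.4,213.4),58);h=ray("top",(220+205/3.5,150+58/3.5),85)
print(s1,s2,(s1+s2)/2,ang(s2-s1),np.hypot(*(s2-s1)),a)
for v in(k,p,t,h):print(v,np.hypot(*(v-a)),ang(v-a))
# scene view: hub, knob top, post, by projection
for q in((*a,100),(*k,144),(*p,76)):print(px("scene",q))
s=state();print(s["eef_pos"],s["tcp_rot"],s["t"])
E
```

```text
[579.31978583  52.64612832] [ 538.22458982 -131.23510348] [558.77218783 -39.29448758] -102.59788435387928 188.4174157153013 [558.82350208 -39.00640254]
[ 544.17223224 -102.31164163] 64.9785580298101 -103.03101912756593
[ 608.56171566 -202.42342151] 170.81865231325506 -73.07165291857535
[ 598.06595479 -162.57832371] 129.65334471608708 -72.38183225049653
[665.35716469   1.09806316] 113.83228644292191 20.628784771116134
[235.39990497 224.41948634]
[188.34880367 211.60718778]
[141.77872966 301.569237  ]
[169.51221269 601.39464026 214.23009214] [-3.14079706e+00 -8.09872813e-05  2.86680308e+00] 0.15
```

Request:
{"api": "move_arm", "payload": {"commands": [[[3.5,-3.3,0],[0,0,0],1],[[3.5,-3.3,0],[0,0,0],1],[[3.5,-3.3,0],[0,0,0],1],[[3.5,-3.3,0],[0,0,0],1],[[3.5,-3.3,0],[0,0,0],1],[[3.5,-3.3,0],[0,0,0],1],[[3.5,-3.3,0],[0,0,0],1],[[3.5,-3.3,0],[0,0,0],1],[[3,-3.5,0],[0,0,0],1],[[0,0,0],[0,0,0],1]]}}

```text
t: 1.15
eef_pos: [482.6, 299.0, 214.3]
tcp_rot: [-3.141, 0.001, 2.862]
ft_force: [0.2, 1.0, 0.4]
opening: 0.998
grip_force: 0.0
```

Request:
{"api": "move_arm", "payload": {"commands": [[[0.7,-4.5,0],[0,0,0],1],[[0.7,-4.5,0],[0,0,0],1],[[0.7,-4.5,0],[0,0,0],1],[[0.7,-4.5,0],[0,0,0],1],[[0.7,-4.5,0],[0,0,0],1],[[0.7,-4.5,0],[0,0,0],1],[[0.7,-4.5,0],[0,0,0],1],[[0.7,-4.5,0],[0,0,0],1],[[0.6,-4.1,0],[0,0,0],1],[[0,0,0],[0,0,0],1]]}}

```text
t: 2.15
eef_pos: [542.0, -102.0, 214.3]
tcp_rot: [-3.141, 0.0, 2.863]
ft_force: [0.2, 0.9, 0.8]
opening: 1.002
grip_force: 0.0
```

```bash
python3 - <<'E'
from h import *
cv2.imwrite("pics/w1.png",read_camera("wrist"))
k=(544.2,-102.3)
for q in((*k,144),(558.8,-39.1,100),(*state()["eef_pos"][:2],144)):print(px("wrist",q))
E
```

```text
[277.99017702 225.38487692]
[350.25804696 207.86102449]
[280.07632715 221.36841334]
```

View pics/w1.png

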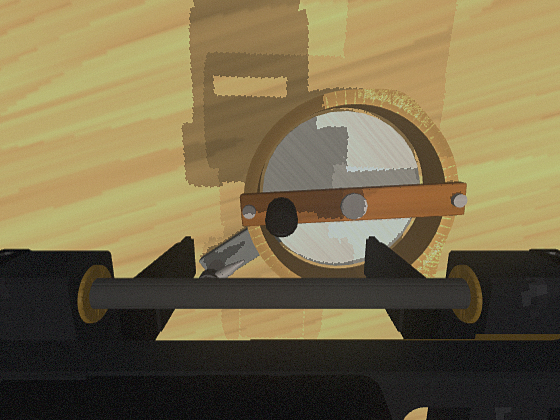

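The wrist view shows the knob at about (281, 217) between the open fingers and the hub at (354, 206). Both agree with the top-camera fix to about 2 mm.

Request:
{"api": "move_arm", "payload": {"commands": [[[0.1,0,-3],[0,0,0],1],[[0.1,0,-3],[0,0,0],1],[[0,0,-2.5],[0,0,0],1],[[0,0,-2.1],[0,0,0],1],[[0,0,0],[0,0,0],1],[[0,0,0],[0,0,0],0.5],[[0,0,0],[0,0,0],0.35],[[0,0,0],[0,0,0],0.2],[[0,0,0],[0,0,0],0.2],[[0,0,0],[0,0,0],0.2]]}}

```text
t: 3.2
eef_pos: [543.7, -98.5, 109.2]
tcp_rot: [3.141, 0.001, 2.867]
ft_force: [-0.9, -0.3, -0.6]
opening: 0.64
grip_force: 0.0
```

Request:
{"api": "move_arm", "payload": {"commands": [[[0,0,0],[0,0,0],0.1],[[0,0,0],[0,0,0],0.1],[[0,0,0],[0,0,0],0.1],[[0,0,0],[0,0,0],0.1],[[0,0,0],[0,0,0],0.1],[[0,0,0],[0,0,0],0.1],[[0,0,0],[0,0,0],0.1],[[0,0,0],[0,0,0],0.1]]}}

```text
t: 4.0
eef_pos: [543.4, -100.6, 108.8]
tcp_rot: [-3.139, 0.001, 2.867]
ft_force: [-3.8, -17.5, 0.7]
opening: 0.266
grip_force: 30.0
```

Request:
{"api": "move_arm", "payload": {"commands": [[[-0.54,0.1,0],[0,0,0],0.1],[[-0.54,0.15,0],[0,0,0],0.1],[[-0.5,0.25,0],[0,0,0],0.1],[[-0.5,0.28,0],[0,0,0],0.1],[[-0.45,0.35,0],[0,0,0],0.1],[[-0.44,0.35,0],[0,0,0],0.1]]}}

```text
t: 4.6
eef_pos: [512.6, -84.8, 108.7]
tcp_rot: [-3.14, -0.002, 2.867]
ft_force: [-6.6, -9.0, 3.6]
opening: 0.267
grip_force: 30.0
```

Request:
{"api": "move_arm", "payload": {"commands": [[[-0.38,0.42,0],[0,0,0],0.1],[[-0.38,0.42,0],[0,0,0],0.1],[[-0.3,0.48,0],[0,0,0],0.1],[[-0.3,0.48,0],[0,0,0],0.1],[[-0.22,0.53,0],[0,0,0],0.1],[[-0.21,0.52,0],[0,0,0],0.1],[[-0.12,0.55,0],[0,0,0],0.1],[[-0.11,0.56,0],[0,0,0],0.1]]}}

```text
t: 5.4
eef_pos: [492.1, -43.9, 108.7]
tcp_rot: [-3.141, -0.003, 2.867]
ft_force: [-6.2, -1.8, 5.6]
opening: 0.264
grip_force: 30.0
```

Request:
{"api": "move_arm", "payload": {"commands": [[[-0.02,0.5,0],[0,0,0],0.1],[[0.04,0.5,0],[0,0,0],0.1],[[0.08,0.5,0],[0,0,0],0.1],[[0.12,0.5,0],[0,0,0],0.1],[[0.16,0.5,0],[0,0,0],0.1],[[0.18,0.5,0],[0,0,0],0.1],[[0,0,0],[0,0,0],0.1],[[0,0,0],[0,0,0],0.1]]}}

```text
t: 6.2
eef_pos: [496.7, -12.9, 108.6]
tcp_rot: [3.141, -0.006, 2.867]
ft_force: [-12.0, 6.4, 10.6]
opening: 0.267
grip_force: 30.0
```

```bash
python3 - <<'E'
from h import *
cv2.imwrite("pics/t2.png",cv2.resize(read_camera("top")[130:330,200:440],None,fx=3,fy=3,interpolation=cv2.INTER_CUBIC))
s=state();v=s["eef_pos"][:2]-np.array([558.8,-39.1]);print(s["eef_pos"],np.hypot(*v),ang(v),s["ft_force"])
E
```

```text
[496.64977209 -12.94754502 108.62886027] 67.42849345985222 157.17892461125462 [-13.05833515   6.08639485  11.57871686]
```

View pics/t2.png

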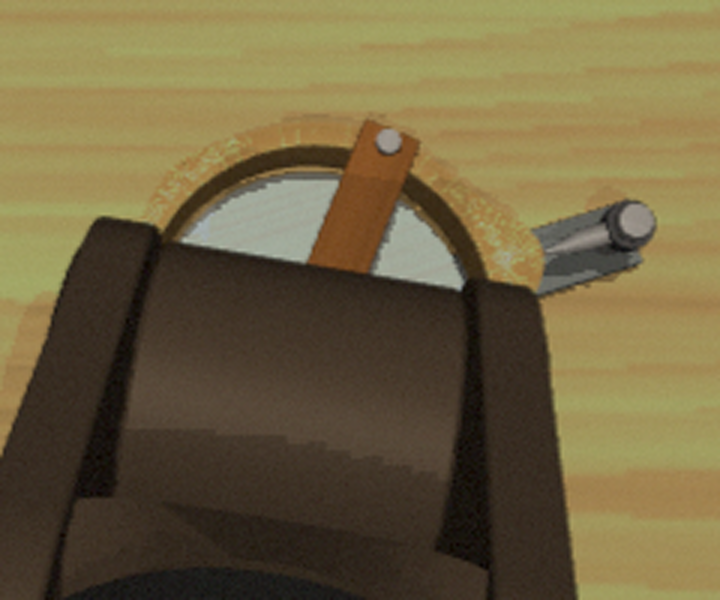

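The big swell now sits at the pointer tip, and the knob is at 157.2° (goal 157.1°). Next I relieve the side force, open the fingers and lift.

Request:
{"api": "move_arm", "payload": {"commands": [[[0.2,-0.1,0],[0,0,0],0.1],[[0,0,0],[0,0,0],0.1],[[0,0,0],[0,0,0],0.4],[[0,0,0],[0,0,0],0.6],[[0,0,0],[0,0,0],0.8],[[0,0,0],[0,0,0],1],[[0,0,0],[0,0,0],1],[[0,0,0],[0,0,0],1],[[0,0,0],[0,0,0],1],[[0,0,0],[0,0,0],1]]}}

```text
t: 7.25
eef_pos: [501.3, -15.0, 108.6]
tcp_rot: [3.142, -0.0, 2.867]
ft_force: [-0.0, 0.3, 0.6]
opening: 0.881
grip_force: 0.0
```

Request:
{"api": "move_arm", "payload": {"commands": [[[0,0,1],[0,0,0],1],[[0,0,2],[0,0,0],1],[[0,0,4],[0,0,0],1],[[0,0,4],[0,0,0],1],[[0,4,0],[0,0,0],1],[[0,4.5,0],[0,0,0],1],[[0,4.5,0],[0,0,0],1],[[0,4.5,0],[0,0,0],1],[[0,4.5,0],[0,0,0],1],[[0,4.5,0],[0,0,0],1]]}}

```text
t: 8.25
eef_pos: [500.9, 251.9, 219.6]
tcp_rot: [3.141, 0.001, 2.867]
ft_force: [0.9, -0.5, -0.2]
opening: 0.998
grip_force: 0.0
```

```bash
python3 - <<'E'
from h import *
cv2.imwrite("pics/t3.png",cv2.resize(read_camera("top")[130:330,200:440],None,fx=3,fy=3,interpolation=cv2.INTER_CUBIC))
E
```

```text
(no output)
```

View pics/t3.png

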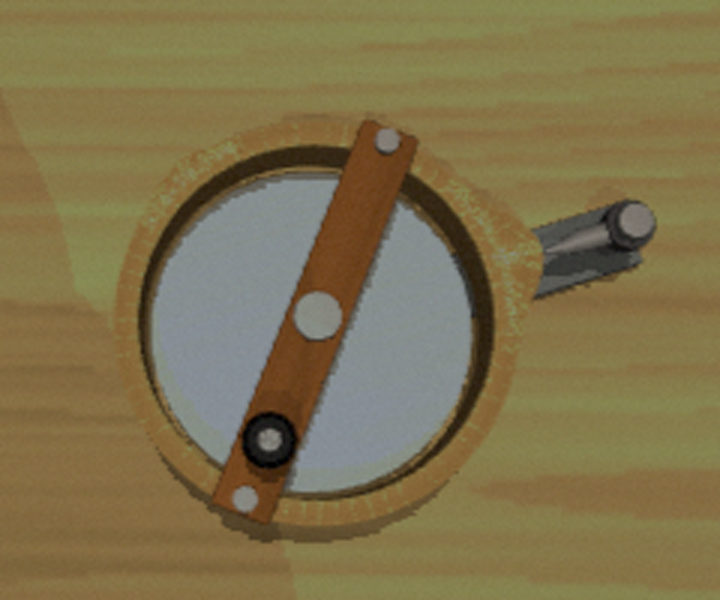

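Bar screws are at crop (387, 141) and (245, 498). The swell appears to be at the pointer, so I'll check the angle and hand in if it is good.

```bash
python3 - <<'E'
from h import *
f=lambda x,y:ray("top",(200+x/3,130+y/3),99)
a=ang(f(245,498)-f(387,141))%360
print("knob",a,"err",(a+130)%360-(360-72.9),state()["qvel"])
if abs((a+130)%360-(360-72.9))<4: print(env.job_done())
E
```

```text
knob 158.2123989368044 err 1.112398936804368 [-0.08173007 -0.02380164  0.05542803 -0.01022077 -0.02694155 -0.13795328]
the job is handed in; nothing more can be done
None
```

The job is handed in: the rim's high spot was within about 1° of the pointer tip by the last top-camera view, with the gripper released and clear; I have no verdict from the judge.

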